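# Count to the third gap and slide the moulding sample in

### The arm

A 6-joint arm with a two-finger parallel gripper is mounted at the origin on the work surface. World frame = base frame: x ahead of the robot, y to its left, z up, the work surface at z = 0. Lengths are in m, angles in rad, forces in N, time in s.
With the tool pointing down it reaches from about 0.375 to 0.925 m from the base axis. Payload 5.7 kg.
Tool frame: the origin (TCP) lies at the very end of the fingers, on their centre line; the grasp point (between the pads) lies 19 mm behind it; z points along the fingers, y is the direction in which the jaws open and shut (so a half turn about z gives the same grasp; the last joint's range is limited). The gripper opens to 88 mm and grips with 3 to 60 N. Pads are 20 mm wide; open, the fingers measure 115 mm over their backs; the gripper's body (75 mm by 178 mm) begins 61 mm behind the grasp point.
Start: joints at [-1.439, 0.359, 1.51, -0, 1.272, -0.115], TCP at [0.147, -0.582, 0.223] pointing down, gripper open.
Joint ranges: [-2.97, 2.97], [-1.01, 2.36], [0.21, 2.38], [-0.96, 4.11], [0.2, 2.71], [-2.98, 2.98]. Speed limits (rad/s): [2.39, 2.39, 3.14, 3.14, 3.14, 3.14].

### API

Orientations are given as a unit quaternion [w, x, y, z].
In Python, from rig import ctrl, eyes gives the robot as it stands.
- The arm moves only by the tool move_arm, never from a script. Its argument "deltas" is a list of rows, each a list of 3 entries, a list of its own where there are three numbers: the closure, from -1 (fully open) to 1 (shut), then the shift along the tool's x, y, z in mm, then the turn about the tool's z in degrees. A call has exactly 10 rows; each row is the pose to reach, as a shift and turn from the pose commanded when the call began, along the tool's axes at that moment; what a row does not reach only later rows make up. A row lasts 1/8 s, in which the tool goes at most 62.5 mm and 10.7 degrees, less where a joint would pass 70% of its speed; a pose out of reach is approached as far as the arm can. A call with a gripper value outside its range is refused whole. The fingers move at their own pace and stop on an object; "grip_force" is the grip in N (left out, the last holds). Time passes only in rows, so rows that repeat a pose let the fingers close, or fill a call up. It gives the time, the measured TCP pose, the force and the opening at its end, in the units of the state.
- ctrl.state(): the state, without advancing time (a new reading comes with each control period).
- eyes.read_camera(name): name is "side" or "top"; returns a dict with "color" (480x640x3 uint8, red, green, blue), "fx", "fy", "cx", "cy" (pixels), "position" and "orientation" of the camera in the world. Camera axes: x right, y up, looking along -z (the intrinsics and any distortion apply to the point x, -y, -z); pixel columns grow to the right and rows downward; lengths in m; the calibration is good to about 2 mm. A picture is of the moment at which its call begins. There is no depth.
- ctrl.sign_off(): hands the job in, once; it reports no verdict.
The state is a dict: "time_s": time; "qpos": joint angles; "qd": joint speeds; "joint_efforts": joint torques, N m; "position": TCP position; "ee_rot": TCP orientation; "contact_force": force on the tool from outside, world axes, zero at the start; "wrist_torque": the same for the moment, N m; "finger_gap": finger opening in m.
Only numpy, scipy, OpenCV 4.12 (cv2) and the standard library are available. Lean on these libraries where they do the work, as an engineer would, in place of code of your own. Each camera call takes 0.05 s, during which the arm holds its last target. There are 200 camera calls.

### The job

Starting at the end of the rack where the tall round post stands, count along it with a fingertip: touch the first (end) divider, then the second, then the third, and only after that push the loose tongued wood sample along the bench into the third gap from that end (the gap just past the third divider), lengthwise, until it is fully home against the back board. Only slide the sample: never lift or tip it. Leave the bottle, the jar and the tape measure where they are, and finish clear of everything.

Things in the scene. Friction and masses are not known exactly. Their poses are not given: they have to be found in the camera images.
- rack: Fixed plywood rack on the bench: 7 upright dividers in a row along y, joined by a back board (372 mm long, 60 mm high, front face at x = +35 mm). Origin: on the bench, mid-row. x points into the gaps, y along the row (roughly robot's left), z up. 6 gaps, each 48 mm wide, centred at y = 150, 90, 30, -30, -90, -150 mm, open in front and on top; mouths at x = -35 mm; no floor but the bench.
- post: The turned round post, 36 mm in diameter, 78 mm high, fixed beside one end divider of the rack (at x = +20, y = +215 or -215 mm in the rack's frame). It may stand at either end; counting starts at its end. Origin: centre of its underside, on the bench.
- foot: The low square wooden foot, 36 x 36 x 18 mm, fixed at the other end of the rack, opposite the post. Origin: centre of its underside.
- sample: Loose dark hardwood moulding sample, about 80 g: 80 mm long (its x), 36 wide (y), 24 high, plus a 12 mm wide, 10 mm high tongue along its top. Origin: centre of its underside. Starts flat on the bench before the rack, its far end 15 to 35 mm short of the mouths, x within 0.15 rad of the rack's. Slides when pushed low down. Fully home, its near end stands 10 mm out of the gap.
- glue: A small white glue bottle, 52 mm in diameter and 80 mm high, standing off to the right. Origin: centre of its underside. To be left alone.
- screws: A jar of screws, 64 mm in diameter and 70 mm high, standing off to the left. Origin: centre of its underside. To be left alone.
- tape: A small yellow pocket tape measure, a rounded box 50 x 30 x 50 mm high, standing off to the left, nearer the robot than the jar. Origin: centre of its underside. To be left alone.
- divider0: One of the rack's seven fixed upright dividers, 12 mm thick along y, 70 mm long along x with a rounded nose at the front, 50 mm high with a level top. This one stands at y = +180 mm in the rack's frame. Origin: on the bench, middle of its length and thickness; axes as the rack's. It is an end divider.
- divider1: One of the rack's seven fixed upright dividers, 12 mm thick along y, 70 mm long along x with a rounded nose at the front, 50 mm high with a level top. This one stands at y = +120 mm in the rack's frame. Origin: on the bench, middle of its length and thickness; axes as the rack's.
- divider2: One of the rack's seven fixed upright dividers, 12 mm thick along y, 70 mm long along x with a rounded nose at the front, 50 mm high with a level top. This one stands at y = +60 mm in the rack's frame. Origin: on the bench, middle of its length and thickness; axes as the rack's.
- divider3: One of the rack's seven fixed upright dividers, 12 mm thick along y, 70 mm long along x with a rounded nose at the front, 50 mm high with a level top. This one stands at y = +0 mm in the rack's frame. Origin: on the bench, middle of its length and thickness; axes as the rack's.
- divider4: One of the rack's seven fixed upright dividers, 12 mm thick along y, 70 mm long along x with a rounded nose at the front, 50 mm high with a level top. This one stands at y = -60 mm in the rack's frame. Origin: on the bench, middle of its length and thickness; axes as the rack's.
- divider5: One of the rack's seven fixed upright dividers, 12 mm thick along y, 70 mm long along x with a rounded nose at the front, 50 mm high with a level top. This one stands at y = -120 mm in the rack's frame. Origin: on the bench, middle of its length and thickness; axes as the rack's.
- divider6: One of the rack's seven fixed upright dividers, 12 mm thick along y, 70 mm long along x with a rounded nose at the front, 50 mm high with a level top. This one stands at y = -180 mm in the rack's frame. Origin: on the bench, middle of its length and thickness; axes as the rack's. It is an end divider.
There are look-alikes about, which are no part of the job. Leave any pink look-alike of the post alone.

How it is judged:
On the way, in this order (a step that is already met when the one before it is completed fails the run):
1. the fingers touch the first divider, counted from the round post's end (((y of post in the frame of rack above 0 m and contact force between the fingers and divider0 above 0.4 N) or (y of post in the frame of rack below 0 m and contact force between the fingers and divider6 above 0.4 N))), for 0.04 s.
2. the fingers touch the second divider, counted from the round post's end (((y of post in the frame of rack above 0 m and contact force between the fingers and divider1 above 0.4 N) or (y of post in the frame of rack below 0 m and contact force between the fingers and divider5 above 0.4 N))), for 0.04 s.
3. the fingers touch the third divider, counted from the round post's end (((y of post in the frame of rack above 0 m and contact force between the fingers and divider2 above 0.4 N) or (y of post in the frame of rack below 0 m and contact force between the fingers and divider4 above 0.4 N))), for 0.04 s.
4. the sample enters the third gap from the round post's end (x of sample in the frame of rack above -0.06 m and ((y of post in the frame of rack above 0 m and y of sample in the frame of rack between 0.018 and 0.042 m) or (y of post in the frame of rack below 0 m and y of sample in the frame of rack between -0.042 and -0.018 m))), for 0.1 s.
At the end, for the whole second after the job is handed in: The sample lies flat and still on the bench in the third gap from the round post's end, lengthwise (within 0.2 rad), its far end within 8 mm of the back board (x of sample in the frame of rack between -0.013 and 0.003 m and ((y of post in the frame of rack above 0 m and y of sample in the frame of rack between 0.018 and 0.042 m) or (y of post in the frame of rack below 0 m and y of sample in the frame of rack between -0.042 and -0.018 m)) and angle between the x axis of sample and the x axis of rack, either way round below 0.2 rad and height (world z) of sample below 0.006 m and angle between sample's own z axis and vertical below 0.1 rad and linear speed of sample below 0.01 m/s); the robot touches nothing.
It fails at once if the sample is lifted off the bench (by more than 12 mm) or tipped (by more than 0.3 rad) (height (world z) of sample above 0.012 m or angle between sample's own z axis and vertical above 0.3 rad).
It fails at once if the bottle, the jar or the tape measure is moved by more than 20 mm (distance of any of glue, screws, tape from where it was at the start of the episode above 0.02 m).
It also fails if it takes over 56 s, if anything falls off the work surface, if the arm or the gripper's body presses on something with over 40 N, if the wrist force passes 120 N, or if a joint passes its speed limit or range.

## Working session

There is one attempt and no reset: what is moved stays moved. The work goes in short steps, Python scripts to look and compute and a tool call to move; the robot and the scene stay as the last step left them, time stands still between calls to the robot, and variables do not carry over. Pictures are saved under pics/ and viewed, about 8 in all and at most 12, crops included, and the job is handed in when it is done.

Besides the shell and the picture viewer there is one more tool, called after "Request:" as name(argument=value, ...), one argument or row to a line, values as JSON. move_arm: Moves the arm, as the interface text tells. Its arguments: {"type":"object","properties":{"deltas":{"type":"array","items":{"type":"array"}},"grip_force":{"type":"number"}},"required":["deltas"]}

```bash
mkdir -p pics; cat > h.py <<'E'
import numpy as np, cv2
from rig import ctrl, eyes
from scipy.spatial.transform import Rotation as R
def cam(n): 
    d=eyes.read_camera(n); d['R']=R.from_quat(np.roll(d['orientation'],-1)).as_matrix(); return d
def ray(d,u,v,z):
    r=d['R']@np.array([(u-d['cx'])/d['fx'],-(v-d['cy'])/d['fy'],-1]); p=np.array(d['position']); return p+r*(z-p[2])/r[2]
def proj(d,P):
    q=d['R'].T@(np.array(P)-d['position']); return d['cx']-d['fx']*q[0]/q[2], d['cy']+d['fy']*q[1]/q[2]
def save(d,f): cv2.imwrite(f,d['color'][:,:,::-1])
E
ls; python3 - <<'E'
from h import *
for n in('top','side'):
    d=cam(n); save(d,f'pics/{n}0.png'); print({k:v for k,v in d.items() if k not in('color','R')})
print(ctrl.state())
E
```

```text
h.py
pics
{'fx': 554.7615698826509, 'fy': 554.7615698826509, 'cx': 322.17915742187864, 'cy': 243.3031806737953, 'position': array([0.51440635, 0.00338601, 1.48682669]), 'orientation': array([ 0.71241792,  0.02184622, -0.02959303, -0.70079077])}
{'fx': 571.1409873283258, 'fy': 571.1409873283258, 'cx': 317.8711509460486, 'cy': 238.4357766193396, 'position': array([0.46420389, 0.76314196, 0.84726476]), 'orientation': array([-0.08702484, -0.03732657,  0.36647304,  0.9255976 ])}
{'time_s': 0.1, 'qpos': array([-1.43907603e+00,  3.59418302e-01,  1.51131264e+00, -1.28472532e-05,
        1.27248040e+00, -1.15090823e-01]), 'qd': array([ 0.00070731, -0.00262979, -0.00320962, -0.00140497, -0.00021297,
       -0.00125791]), 'joint_efforts': array([-5.72059380e-04, -5.16358781e+01, -2.71405756e+01,  6.77265110e-02,
        2.76907574e-02, -3.18761670e-05]), 'position': array([ 0.14650037, -0.58121017,  0.22190678]), 'ee_rot': array([-8.09262894e-04,  9.92394634e-01,  1.23094412e-01, -1.28675567e-05]), 'contact_force': array([0.9523496 , 0.08422091, 0.53199749]), 'wrist_torque': array([0.00817952, 0.02539568, 0.01063313]), 'finger_gap': 0.08795607914898253}
```

View pics/top0.png

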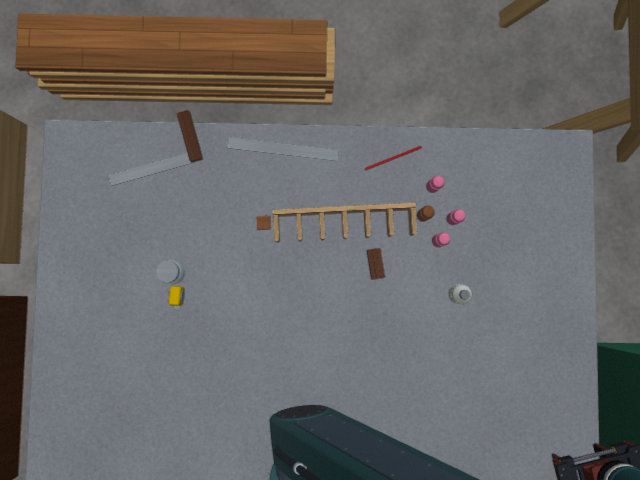

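View pics/side0.png

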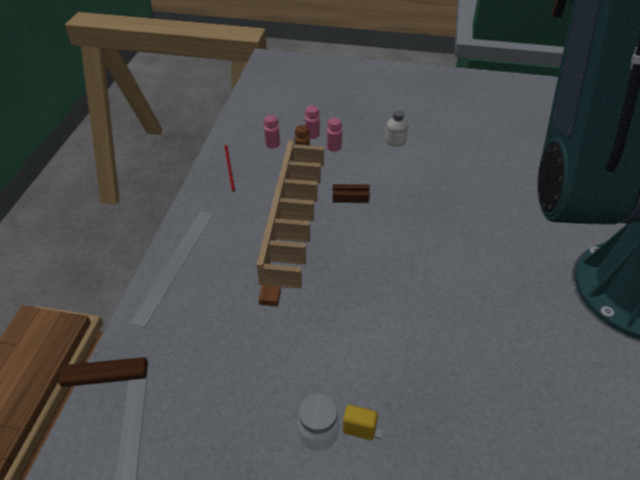

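The brown post is at the right-hand end (top view ~(427,213)) and the foot is at the left (264,223). The pink ones are decoys. The sample is at ~(376,264) and the dividers, from the post, are at columns ~413, 390, 367. The third gap is at columns 345–367. Next I'll measure the rack and sample.

```bash
python3 - <<'E'
from h import *
d=cam('top'); s=cam('side')
hsv=cv2.cvtColor(d['color'],cv2.COLOR_RGB2HSV)
def big(d,lo,hi,box):
    hsv=cv2.cvtColor(d['color'],cv2.COLOR_RGB2HSV); m=cv2.inRange(hsv,lo,hi); k=np.zeros_like(m); x0,x1,y0,y1=box; k[y0:y1,x0:x1]=m[y0:y1,x0:x1]; return k
print('hsv', [hsv[p].tolist() for p in [(209,350),(225,345),(264,376),(213,427),(223,264),(300,300)]])
m=big(d,(8,70,110),(25,255,255),(268,420,195,250))
# divider columns: rows between board and nose, sub-row line
C=[]
for r0 in (222,226,230):
    for c in range(0):pass
n,l,st,ce=cv2.connectedComponentsWithStats(m); print('rack',st[1:][st[1:,4]>20].tolist())
# cut along a line parallel to row: remove board by row offset
ys,xs=np.nonzero(m)
sl=(204-210.5)/(414-275)
off=ys-(210.5+sl*(xs-275)); k=np.zeros_like(m); sel=(off>7); k[ys[sel],xs[sel]]=255
n,l,st,ce=cv2.connectedComponentsWithStats(k)
L=sorted([(c.tolist(),q.tolist()) for c,q in zip(ce[1:],st[1:]) if q[4]>15])
for c,q in L: print(np.round(c,1),q, ray(d,*c,.05).round(4))
b=big(d,(0,60,20),(15,255,110),(362,390,243,285))
c=max(cv2.findContours(b,0,1)[0],key=cv2.contourArea); r=cv2.minAreaRect(c); print('sample',r,[ray(d,*p,.024).round(4).tolist() for p in cv2.boxPoints(r)],ray(d,*r[0],.026))
b=big(s,(0,60,20),(15,255,110),(325,378,178,208))
c=max(cv2.findContours(b,0,1)[0],key=cv2.contourArea); print('side',cv2.boundingRect(c))
for nm,D,f,box in (('t',d,5,(265,435,190,290)),('s',s,5,(250,400,110,310))):
    x0,x1,y0,y1=box; I=cv2.resize(D['color'][y0:y1,x0:x1],None,fx=4.6 if nm=='t' else 3,fy=4.6 if nm=='t' else 3,interpolation=2); cv2.imwrite(f'pics/{nm}c.png',I[:,:,::-1])
E
```

```text
hsv [[17, 103, 154], [17, 104, 152], [11, 123, 83], [12, 148, 110], [11, 143, 116], [106, 21, 131]]
rack [[273, 203, 144, 36, 1162], [274, 215, 5, 26, 112], [297, 214, 5, 26, 106]]
[276.  228.9] [274, 218, 5, 23, 100] [0.6548 0.1092 0.05  ]
[298.9 228. ] [297, 217, 5, 23, 94] [0.6582 0.0496 0.05  ]
[321.8 227. ] [320, 216, 5, 23, 94] [ 0.6617 -0.0098  0.05  ]
[344.7 225.7] [342, 215, 6, 23, 94] [ 0.6661 -0.0694  0.05  ]
[367.8 224.8] [365, 214, 6, 23, 92] [ 0.6697 -0.1295  0.05  ]
[390.7 223.5] [388, 213, 6, 23, 89] [ 0.6739 -0.1893  0.05  ]
[413.7 222.4] [411, 212, 6, 22, 89] [ 0.6781 -0.2493  0.05  ]
sample ((375.3065490722656, 263.2909851074219), (29.583723068237305, 13.468690872192383), 80.90972137451172) [[0.606, -0.1288, 0.024], [0.6123, -0.1639, 0.024], [0.5353, -0.1769, 0.024], [0.5292, -0.1419, 0.024]] [ 0.57055545 -0.15267611  0.026     ]
side (333, 184, 36, 18)
```

View pics/tc.png

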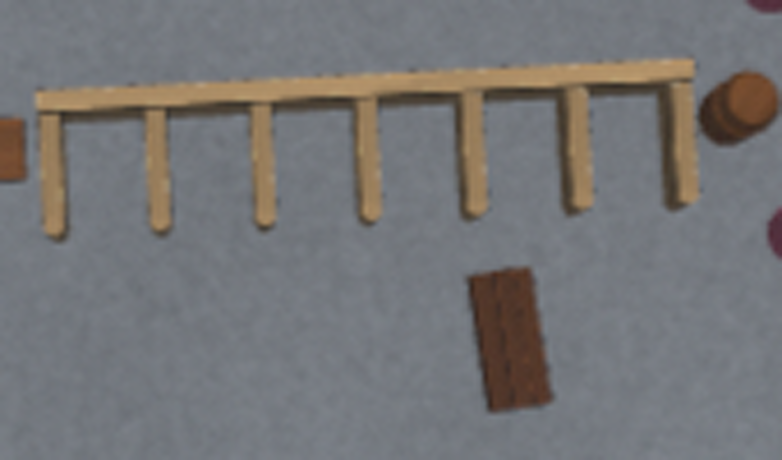

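View pics/sc.png

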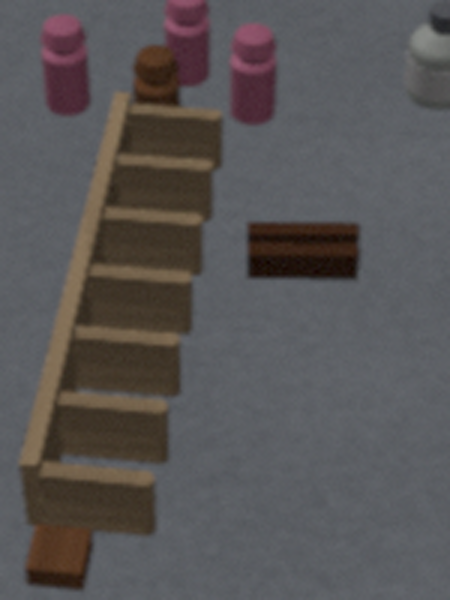

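```bash
cat >> h.py <<'E'
O=np.array([.670,-.0691]); YAW=.065
def W(x,y,z): c,s=np.cos(YAW),np.sin(YAW); return [O[0]+c*x-s*y,O[1]+s*x+c*y,z]
def rows(*wp):   # wp: (world xyz, tool-x yaw in rad)
    st=ctrl.state(); M=R.from_quat(np.roll(st['ee_rot'],-1)).as_matrix(); y0=np.arctan2(M[1,0],M[0,0])
    print('t',st['time_s'],'pos',st['position'].round(4),'yaw',y0.round(4),'f',st['contact_force'].round(2),'gap',round(st['finger_gap'],4),'tilt',M[:,2].round(4))
    for p,y in wp: print(np.round(p,4),'->',(M.T@(np.array(p)-st['position'])*1e3).round(1).tolist(),np.degrees(y0-y).round(1))
E
python3 - <<'E'
from h import *
rows((W(-.02,-.18,.12),YAW),(W(-.02,-.18,.06),YAW))
for n,u in(('post',(427,213)),('pk',(443,240)),('glue',(461,294))):
    d=cam('top'); print(n,ray(d,*u,.07))
E
```

```text
t 0.2 pos [ 0.1465 -0.5814  0.2221] yaw 0.2468 f [-0.56 -0.48 -0.42] gap 0.0877 tilt [-2.0e-04  1.1e-03 -1.0e+00]
[ 0.6617 -0.25    0.12  ] -> [580.6, -195.4, 102.4] 10.4
[ 0.6617 -0.25    0.06  ] -> [580.6, -195.3, 162.4] 10.4
post [ 0.70064758 -0.28013917  0.07      ]
pk [ 0.63155151 -0.32148098  0.07      ]
glue [ 0.49411836 -0.36754188  0.07      ]
```

Request:
move_arm(
  deltas=[
    [1, [55, -18, 0], 1],
    [1, [110, -37, 0], 2],
    [1, [165, -55, 0], 3],
    [1, [220, -74, 0], 4],
    [1, [275, -92, 0], 5],
    [1, [330, -111, 0], 6],
    [1, [390, -131, 0], 7],
    [1, [450, -151, 10], 8],
    [1, [510, -171, 30], 9.4],
    [1, [565, -190, 60], 10.4],
  ],
  grip_force=20,
)

```text
time_s: 1.6
position: [0.6438, -0.263, 0.167]
ee_rot: [0.001, 0.999, 0.033, 0.001]
contact_force: [0.1, -0.2, -0.5]
finger_gap: 0.0003
```

```bash
python3 - <<'E'
from h import *
rows(*[(W(-.02,-.18,z),YAW) for z in(.09,.055,.048)])
E
```

```text
t 1.6 pos [ 0.6438 -0.263   0.167 ] yaw 0.065 f [ 0.12 -0.21 -0.49] gap 0.0003 tilt [ 0.0023 -0.0012 -1.    ]
[ 0.6617 -0.25    0.09  ] -> [18.6, -11.8, 77.1] 0.0
[ 0.6617 -0.25    0.055 ] -> [18.5, -11.9, 112.1] 0.0
[ 0.6617 -0.25    0.048 ] -> [18.5, -11.9, 119.1] 0.0
```

Request:
move_arm(
  deltas=[
    [1, [16, -6, 20], 0],
    [1, [16, -6, 50], 0],
    [1, [16, -6, 80], 0],
    [1, [16, -6, 100], 0],
    [1, [16, -6, 108], 0],
    [1, [16, -6, 108], 0],
    [1, [16, -6, 108], 0],
    [1, [16, -6, 108], 0],
    [1, [16, -6, 108], 0],
    [1, [16, -6, 108], 0],
  ],
)

```text
time_s: 2.85
position: [0.657, -0.2569, 0.059]
ee_rot: [0.0, 0.999, 0.033, 0.0]
contact_force: [0.3, -0.0, -1.0]
finger_gap: 0.0001
```

```bash
python3 - <<'E'
from h import *
rows(*[(W(-.02,-.18,z),YAW) for z in(.055,.05,.047)])
d=cam('side'); I=cv2.resize(d['color'][60:240,230:430],None,fx=3,fy=3,interpolation=2); cv2.imwrite('pics/s1.png',I[:,:,::-1])
E
```

```text
t 2.85 pos [ 0.657  -0.2569  0.059 ] yaw 0.0653 f [ 0.28 -0.04 -0.98] gap 0.0001 tilt [ 4.e-04 -1.e-04 -1.e+00]
[ 0.6617 -0.25    0.055 ] -> [5.1, -6.6, 4.0] 0.0
[ 0.6617 -0.25    0.05  ] -> [5.1, -6.6, 9.0] 0.0
[ 0.6617 -0.25    0.047 ] -> [5.1, -6.6, 12.0] 0.0
```

View pics/s1.png

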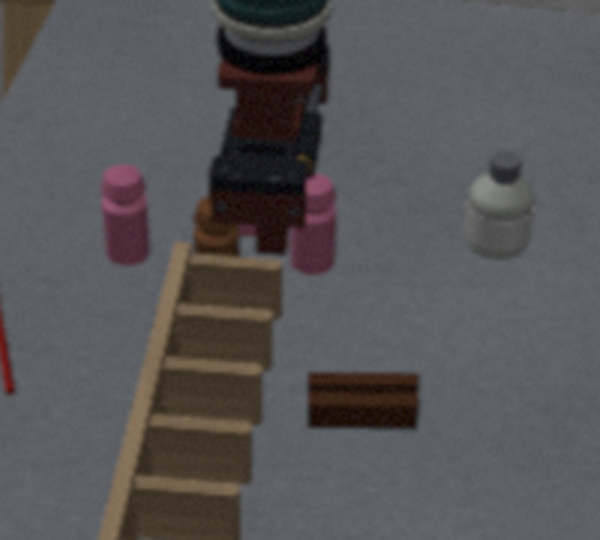

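The closed fingertips (~(268,250) in the crop) hang just above and slightly beyond the end divider. I'll press down on it.

Request:
move_arm(
  deltas=[
    [1, [5, -6.6, 0], 0],
    [1, [5, -6.6, 3], 0],
    [1, [5, -6.6, 6], 0],
    [1, [5, -6.6, 9], 0],
    [1, [5, -6.6, 11], 0],
    [1, [5, -6.6, 12], 0],
    [1, [5, -6.6, 12.5], 0],
    [1, [5, -6.6, 12.5], 0],
    [1, [5, -6.6, 12.5], 0],
    [1, [5, -6.6, 12.5], 0],
  ],
)

```text
time_s: 4.15
position: [0.6614, -0.2499, 0.0502]
ee_rot: [0.0, 0.999, 0.033, 0.0]
contact_force: [-8.4, 4.8, 27.1]
finger_gap: 0.0006
```

```bash
python3 - <<'E'
from h import *
rows((W(-.02,-.18,.07),YAW),*[(W(-.02,-.12,z),YAW) for z in(.07,.047)])
E
```

```text
t 4.15 pos [ 0.6614 -0.2499  0.0502] yaw 0.0653 f [-8.38  4.77 27.1 ] gap 0.0006 tilt [ 8.e-04 -2.e-04 -1.e+00]
[ 0.6617 -0.25    0.07  ] -> [0.3, 0.2, -19.8] 0.0
[ 0.6578 -0.1901  0.07  ] -> [0.3, -59.8, -19.8] 0.0
[ 0.6578 -0.1901  0.047 ] -> [0.3, -59.8, 3.2] 0.0
```

Divider 6 has been touched with 27 N at z = 50 mm, as expected. Next, the second divider.

Request:
move_arm(
  deltas=[
    [1, [0, 0, -22], 0],
    [1, [0, 0, -22], 0],
    [1, [0, -25, -22], 0],
    [1, [0, -50, -22], 0],
    [1, [0, -60, -18], 0],
    [1, [0, -60, -10], 0],
    [1, [0, -60, -4], 0],
    [1, [0, -60, -1.5], 0],
    [1, [0, -60, -1], 0],
    [1, [0, -60, -1], 0],
  ],
)

```text
time_s: 5.4
position: [0.6575, -0.19, 0.0503]
ee_rot: [-0.0, 0.999, 0.032, 0.0]
contact_force: [-7.9, 5.7, 25.1]
finger_gap: 0.0001
```

Request:
move_arm(
  deltas=[
    [1, [0, 0, -22], 0],
    [1, [0, 0, -22], 0],
    [1, [0, -25, -22], 0],
    [1, [0, -50, -22], 0],
    [1, [0, -60, -18], 0],
    [1, [0, -60, -10], 0],
    [1, [0, -60, -4], 0],
    [1, [0, -60, -1], 0],
    [1, [0, -60, -0.5], 0],
    [1, [0, -60, -0.5], 0],
  ],
)

```text
time_s: 6.65
position: [0.6535, -0.1303, 0.0503]
ee_rot: [-0.0, 0.999, 0.032, 0.0]
contact_force: [-7.4, 3.1, 22.7]
finger_gap: 0.0006
```

```bash
python3 - <<'E'
from h import *
S=np.array([.5707,-.1529]); y=.167; u=np.array([np.cos(y),np.sin(y)]); g=S-.022*u
rows((W(-.02,-.06,.07),YAW),([*g,.1],y),([*g,.05],y),([*g,.010],y))
E
```

```text
t 6.65 pos [ 0.6535 -0.1303  0.0503] yaw 0.0644 f [-7.39  3.14 22.73] gap 0.0006 tilt [ 3.e-04  8.e-04 -1.e+00]
[ 0.6539 -0.1303  0.07  ] -> [0.4, 0.0, -19.7] -0.0
[ 0.549  -0.1566  0.1   ] -> [-106.0, 19.5, -49.8] -5.9
[ 0.549  -0.1566  0.05  ] -> [-106.0, 19.5, 0.2] -5.9
[ 0.549  -0.1566  0.01  ] -> [-106.0, 19.5, 40.2] -5.9
```

All three dividers are touched. Next I'll go over the near half of the sample, opening on the way.

Request:
move_arm(
  deltas=[
    [1, [0, 0, -25], 0],
    [1, [-10, 2, -50], 0],
    [-1, [-50, 10, -50], -3],
    [-1, [-90, 17, -50], -6],
    [-1, [-106, 19.5, -50], -6],
    [-1, [-106, 19.5, -30], -6],
    [-1, [-106, 19.5, -10], -6],
    [-1, [-106, 19.5, 0], -6],
    [-1, [-106, 19.5, 0], -6],
    [-1, [-106, 19.5, 0], -6],
  ],
)

```text
time_s: 7.9
position: [0.5498, -0.1568, 0.0481]
ee_rot: [0.0, 0.996, 0.085, 0.0]
contact_force: [0.1, 0.4, 0.3]
finger_gap: 0.0774
```

```bash
python3 - <<'E'
from h import *
S=np.array([.5707,-.1529]); y=.167; u=np.array([np.cos(y),np.sin(y)]); g=S-.022*u
rows(([*g,.1],y),([*g,.05],y),([*g,.010],y))
d=cam('side'); I=cv2.resize(d['color'][60:240,230:430],None,fx=3,fy=3,interpolation=2); cv2.imwrite('pics/s2.png',I[:,:,::-1])
E
```

```text
t 7.9 pos [ 0.5498 -0.1568  0.0481] yaw 0.1698 f [0.11 0.41 0.26] gap 0.0774 tilt [ 9.e-04 -2.e-04 -1.e+00]
[ 0.549  -0.1566  0.1   ] -> [-0.7, -0.4, -51.9] 0.2
[ 0.549  -0.1566  0.05  ] -> [-0.7, -0.4, -1.9] 0.2
[ 0.549  -0.1566  0.01  ] -> [-0.8, -0.4, 38.1] 0.2
```

View pics/s2.png

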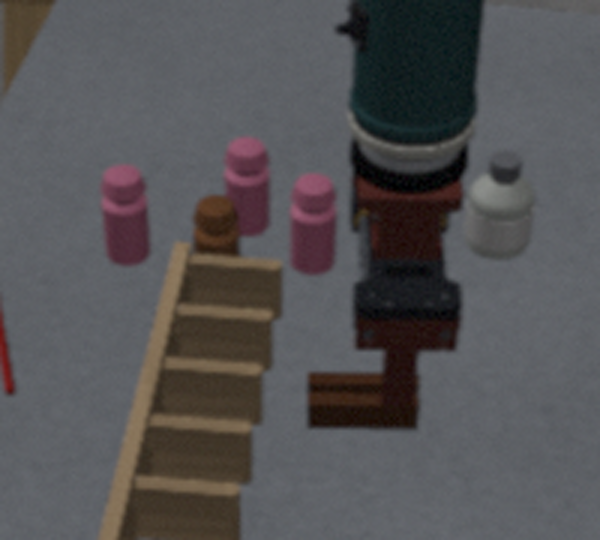

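The open jaws straddle the near half of the sample (~(362,400) in the crop), clear of the bottle. Lowering and gripping lightly.

Request:
move_arm(
  deltas=[
    [-1, [-0.5, 0, 15], 0],
    [-1, [-0.5, 0, 30], 0],
    [-1, [-0.5, 0, 38], 0],
    [-1, [-0.5, 0, 39], 0],
    [-1, [-0.5, 0, 39], 0],
    [0, [-0.5, 0, 39], 0],
    [1, [-0.5, 0, 39], 0],
    [1, [-0.5, 0, 39], 0],
    [1, [-0.5, 0, 39], 0],
    [1, [-0.5, 0, 39], 0],
  ],
  grip_force=10,
)

```text
time_s: 9.2
position: [0.5486, -0.1566, 0.0087]
ee_rot: [-0.0, 0.996, 0.085, 0.0]
contact_force: [0.0, -0.6, 0.0]
finger_gap: 0.0408
```

```bash
python3 - <<'E'
from h import *
st=ctrl.state()
# TCP sits ~22 mm behind sample centre; bring on rack line y=-.03, then in
rows(*[(W(x,-.03,st['position'][2]),YAW) for x in(-.128,-.10,-.08,-.06,-.053)])
E
```

```text
t 9.2 pos [ 0.5486 -0.1566  0.0087] yaw 0.17 f [ 0.04 -0.63  0.02] gap 0.0408 tilt [ 0.e+00  1.e-04 -1.e+00]
[ 0.5442 -0.1074  0.0087] -> [4.0, -49.3, 0.0] 6.0
[ 0.5722 -0.1055  0.0087] -> [31.8, -46.4, 0.0] 6.0
[ 0.5921 -0.1042  0.0087] -> [51.7, -44.3, 0.0] 6.0
[ 0.6121 -0.1029  0.0087] -> [71.6, -42.2, 0.0] 6.0
[ 0.6191 -0.1025  0.0087] -> [78.6, -41.5, 0.0] 6.0
```

Request:
move_arm(
  deltas=[
    [1, [0, 0, 0], 0],
    [1, [0, 0, 0], 0],
    [1, [0, 0, 0], 0],
    [1, [0, -10, 0], 1],
    [1, [1, -20, 0], 2],
    [1, [2, -30, 0], 4],
    [1, [3, -40, 0], 6],
    [1, [4, -49, 0], 6],
    [1, [4, -49, 0], 6],
    [1, [4, -49, 0], 6],
  ],
)

```text
time_s: 10.45
position: [0.5442, -0.1074, 0.0087]
ee_rot: [-0.0, 0.999, 0.033, -0.0]
contact_force: [-1.3, 0.8, 2.0]
finger_gap: 0.036
```

```bash
python3 - <<'E'
from h import *
rows(*[(W(x,-.03,.0087),YAW) for x in(-.128,-.10,-.08,-.06,-.053)])
for n,b in(('top',(310,420,195,285)),('side',(250,400,130,250))):
    d=cam(n);x0,x1,y0,y1=b; I=cv2.resize(d['color'][y0:y1,x0:x1],None,fx=5,fy=5,interpolation=2); cv2.imwrite(f'pics/{n}3.png',I[:,:,::-1])
E
```

```text
t 10.45 pos [ 0.5442 -0.1074  0.0087] yaw 0.0658 f [-1.26  0.81  2.  ] gap 0.036 tilt [-2.e-04  3.e-04 -1.e+00]
[ 0.5442 -0.1074  0.0087] -> [0.0, -0.1, -0.0] 0.0
[ 0.5722 -0.1055  0.0087] -> [28.0, -0.1, -0.0] 0.0
[ 0.5921 -0.1042  0.0087] -> [48.0, -0.0, -0.0] 0.0
[ 0.6121 -0.1029  0.0087] -> [68.0, -0.0, -0.0] 0.0
[ 0.6191 -0.1025  0.0087] -> [75.0, -0.0, -0.0] 0.0
```

View pics/side3.png

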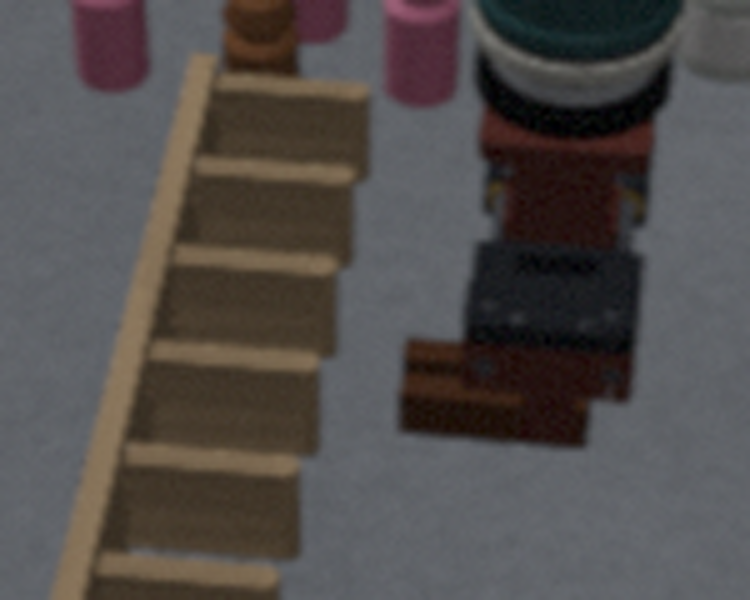

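View pics/top3.png

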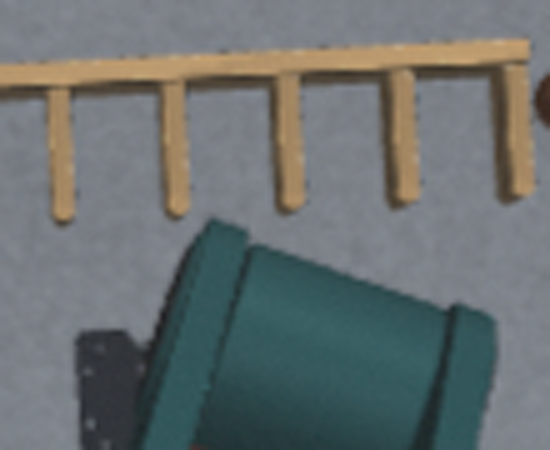

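Sample gripped (gap 36.0 mm), parallel to the rack and in line with gap 3, between the third and fourth dividers from the post. Sliding it in until the fingers are near the mouth.

Request:
move_arm(
  deltas=[
    [1, [6, 0, 0], 0],
    [1, [14, 0, 0], 0],
    [1, [22, 0, 0], 0],
    [1, [30, 0, 0], 0],
    [1, [38, 0, 0], 0],
    [1, [46, 0, 0], 0],
    [1, [54, 0, 0], 0],
    [1, [62, 0, 0], 0],
    [1, [70, 0, 0], 0],
    [1, [71, 0, 0], 0],
  ],
)

```text
time_s: 11.8
position: [0.6165, -0.1032, 0.0087]
ee_rot: [0.0, 0.999, 0.033, 0.001]
contact_force: [-0.3, -0.4, 1.2]
finger_gap: 0.0359
```

```bash
python3 - <<'E'
from h import *
rows((W(-.057,-.03,.07),YAW))
for n,b in(('side',(250,400,130,250)),):
    d=cam(n);x0,x1,y0,y1=b; I=cv2.resize(d['color'][y0:y1,x0:x1],None,fx=5,fy=5,interpolation=2); cv2.imwrite(f'pics/{n}4.png',I[:,:,::-1])
E
```

```text
t 11.8 pos [ 0.6165 -0.1032  0.0087] yaw 0.0654 f [-0.32 -0.41  1.23] gap 0.0359 tilt [ 1.7e-03 -2.0e-04 -1.0e+00]
[ 0.6151 -0.1027  0.07  ] -> [-1.3, -0.5, -61.4] 0.0
```

View pics/side4.png

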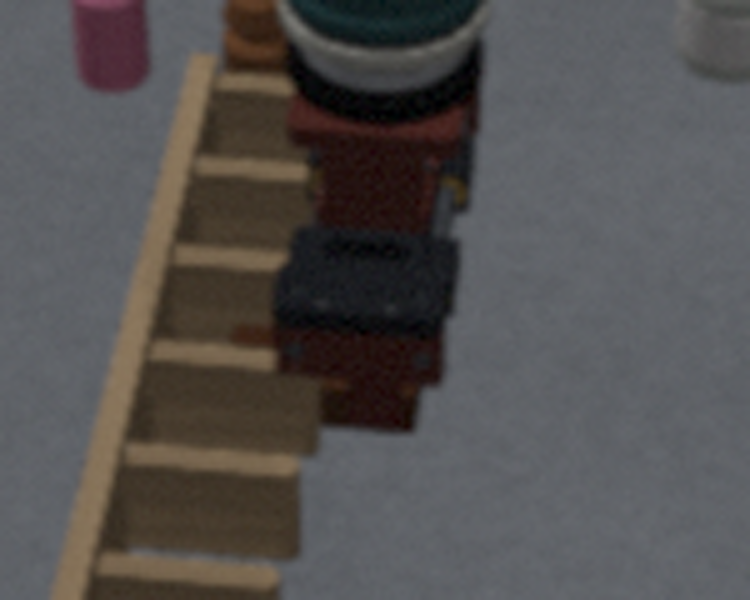

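The sample's front part is in the right gap (seen at ~(250,335)), with no contact force. I'll release, lift clear, back off and close.

Request:
move_arm(
  deltas=[
    [-0.4, [0, 0, 0], 0],
    [-0.4, [0, 0, 0], 0],
    [-0.4, [0, 0, 0], 0],
    [-0.4, [0, 0, 0], 0],
    [-0.4, [0, 0, -10], 0],
    [-0.4, [0, 0, -35], 0],
    [-0.4, [0, 0, -55], 0],
    [0, [-20, 0, -55], 0],
    [1, [-45, 0, -55], 0],
    [1, [-50, 0, -55], 0],
  ],
)

```text
time_s: 13.1
position: [0.5638, -0.1061, 0.0642]
ee_rot: [-0.0, 0.999, 0.032, -0.0]
contact_force: [-0.7, -0.4, -0.3]
finger_gap: 0.0353
```

Request:
move_arm(
  deltas=[
    [1, [0, 0, 0], 0],
    [1, [0, 0, 0], 0],
    [1, [0, 0, 10], 0],
    [1, [0, 0, 25], 0],
    [1, [0, 0, 40], 0],
    [1, [0, 0, 50], 0],
    [1, [0, 0, 53], 0],
    [1, [0, 0, 53], 0],
    [1, [0, 0, 53], 0],
    [1, [0, 0, 53], 0],
  ],
)

```text
time_s: 14.35
position: [0.5656, -0.1065, 0.0112]
ee_rot: [0.0, 0.999, 0.033, 0.0]
contact_force: [-0.2, -0.9, -0.1]
finger_gap: 0.0006
```

```bash
python3 - <<'E'
from h import *
rows(*[(W(x,-.03,.010),YAW) for x in (-.08,-.065,-.057,-.055)])
for n,b in(('side',(250,400,130,250)),):
    d=cam(n);x0,x1,y0,y1=b; I=cv2.resize(d['color'][y0:y1,x0:x1],None,fx=5,fy=5,interpolation=2); cv2.imwrite(f'pics/{n}5.png',I[:,:,::-1])
E
```

```text
t 14.35 pos [ 0.5656 -0.1065  0.0112] yaw 0.0652 f [-0.24 -0.92 -0.14] gap 0.0006 tilt [ 1.e-03 -2.e-04 -1.e+00]
[ 0.5921 -0.1042  0.01  ] -> [26.6, -0.5, 1.2] 0.0
[ 0.6071 -0.1033  0.01  ] -> [41.6, -0.5, 1.2] 0.0
[ 0.6151 -0.1027  0.01  ] -> [49.6, -0.5, 1.2] 0.0
[ 0.6171 -0.1026  0.01  ] -> [51.6, -0.5, 1.2] 0.0
```

View pics/side5.png

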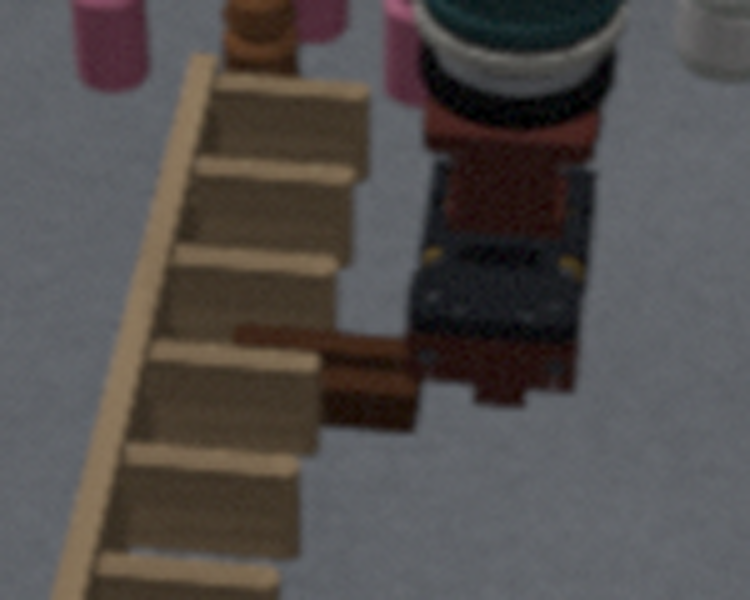

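The sample stands straight in gap 3, with its near end at ~(415,400). The closed fingers are behind it at ~(500,400). Pushing now.

Request:
move_arm(
  deltas=[
    [1, [8, -0.5, 0], 0],
    [1, [16, -0.5, 0], 0],
    [1, [22, -0.5, 0], 0],
    [1, [27, -0.5, 0], 0],
    [1, [32, -0.5, 0], 0],
    [1, [36, -0.5, 0], 0],
    [1, [40, -0.5, 0], 0],
    [1, [43, -0.5, 0], 0],
    [1, [45, -0.5, 0], 0],
    [1, [45, -0.5, 0], 0],
  ],
)

```text
time_s: 15.65
position: [0.6104, -0.1029, 0.0107]
ee_rot: [-0.0, 0.999, 0.033, 0.0]
contact_force: [0.1, 0.2, -0.4]
finger_gap: 0.0005
```

Request:
move_arm(
  deltas=[
    [1, [1, 0, 0], 0],
    [1, [2, 0, 0], 0],
    [1, [3, 0, 0], 0],
    [1, [4, 0, 0], 0],
    [1, [4.5, 0, 0], 0],
    [1, [5, 0, 0], 0],
    [1, [5, 0, 0], 0],
    [1, [5, 0, 0], 0],
    [1, [5, 0, 0], 0],
    [1, [5, 0, 0], 0],
  ],
)

```text
time_s: 16.9
position: [0.6152, -0.1026, 0.0107]
ee_rot: [-0.0, 0.999, 0.033, 0.0]
contact_force: [0.1, -0.0, 0.3]
finger_gap: 0.0001
```

```bash
python3 - <<'E'
from h import *
rows((W(-.055,-.03,.010),YAW))
E
```

```text
t 16.9 pos [ 0.6152 -0.1026  0.0107] yaw 0.0653 f [ 0.06 -0.04  0.25] gap 0.0001 tilt [ 2.e-04  1.e-04 -1.e+00]
[ 0.6171 -0.1026  0.01  ] -> [1.9, 0.1, 0.7] 0.0
```

Not yet at the board, so I'll creep on.

Request:
move_arm(
  deltas=[
    [1, [1, 0, 0], 0],
    [1, [2, 0, 0], 0],
    [1, [3, 0, 0], 0],
    [1, [3.5, 0, 0], 0],
    [1, [4, 0, 0], 0],
    [1, [4, 0, 0], 0],
    [1, [4, 0, 0], 0],
    [1, [4, 0, 0], 0],
    [1, [4, 0, 0], 0],
    [1, [4, 0, 0], 0],
  ],
)

```text
time_s: 18.15
position: [0.6169, -0.1023, 0.0104]
ee_rot: [-0.0, 0.999, 0.033, -0.002]
contact_force: [-6.5, -2.0, 4.0]
finger_gap: 0.0003
```

The push stalled at x = 0.617, just where a home sample should stop it, with a 6.5 N reaction. I'll back off and up.

Request:
move_arm(
  deltas=[
    [1, [-10, 0, 0], 0],
    [1, [-30, 0, 0], 0],
    [1, [-50, 0, 0], 0],
    [1, [-60, 0, -30], 0],
    [1, [-70, 0, -80], 0],
    [1, [-80, 0, -130], 0],
    [1, [-100, 0, -180], 0],
    [1, [-120, 0, -200], 0],
    [1, [-130, 0, -200], 0],
    [1, [-130, 0, -200], 0],
  ],
)

```text
time_s: 19.4
position: [0.4885, -0.1105, 0.2098]
ee_rot: [-0.0, 0.999, 0.032, -0.0]
contact_force: [-0.2, 1.1, 0.9]
finger_gap: 0.0006
```

```bash
python3 - <<'E'
from h import *
rows()
d=cam('side'); I=cv2.resize(d['color'][130:250,250:400],None,fx=5,fy=5,interpolation=2)
for x,y,z in ((-.045,-.012,.024),(-.045,-.048,.024),(-.045,-.012,0),(-.045,-.03,.034)):
    u,v=proj(d,W(x,y,z)); cv2.circle(I,(int((u-250)*5),int((v-130)*5)),4,(0,255,0),1)
cv2.imwrite('pics/side6.png',I[:,:,::-1])
E
```

```text
t 19.4 pos [ 0.4885 -0.1105  0.2098] yaw 0.0648 f [-0.24  1.08  0.94] gap 0.0006 tilt [-7.e-04  6.e-04 -1.e+00]
```

View pics/side6.png

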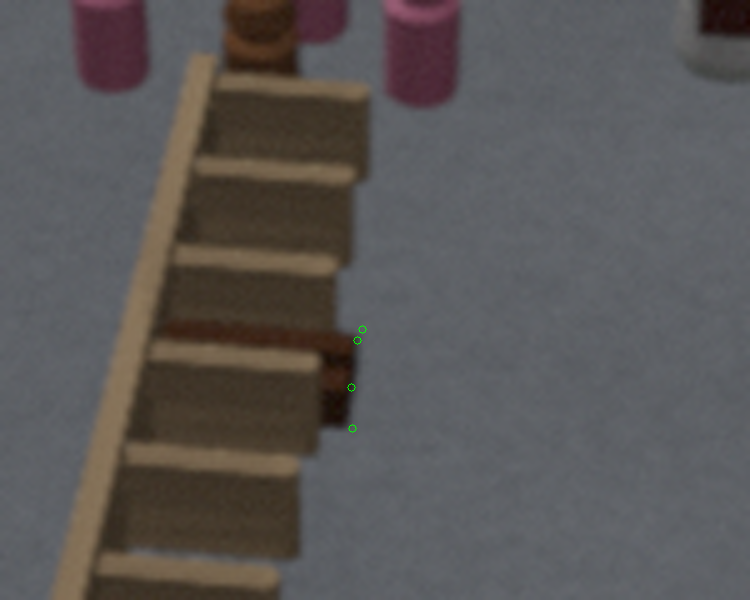

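The sample's near end (~(350,390)) lies on the corner marks predicted for fully home, flat and straight in gap 3. The arm is clear, so I'll hand in.

```bash
python3 -c "
from rig import ctrl
print(ctrl.sign_off())"
```

```text
the job is handed in; nothing more can be done
None
```

I handed the job in at about 19.4 s of the 56 s allowed; the sign-off reports no verdict.

- **Counting:** The post stands at the right-hand end of the rack (-y). I pressed the closed fingertips on top of the first, second and third dividers from there (divider6, 5, 4), in that order. Contact forces were 27, 25 and 23 N, each at z ≈ 50 mm as expected.
- **Sliding the sample:** I gripped the sample lightly by its sides and slid it along the bench into line and partway into the third gap. Then I released it and pushed it from behind with the fingers closed.
- **Fully home:** The push stalled with a 6.5 N reaction where a fully home sample should stop it, within about 1 mm.
- **Last checks:** In the last picture the sample's near end sits on the corner positions I predicted for fully home. It lies flat and straight in the gap, and the arm is clear of everything at z = 0.21 m.
- **Bottle, jar and tape measure:** The arm's path stayed clear of all three. I did not re-measure where they stand at the end.

No check failed or disagreed.

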